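# Put the good torch nozzles away in the colour-coded caddy

### The arm

A 6-joint arm with a two-finger parallel gripper is mounted at the origin on the work surface. World frame = base frame: x ahead of the robot, y to its left, z up, the work surface at z = 0. Lengths are in mm, angles in rad, forces in N, time in s.
With the tool pointing down it reaches from about 300 to 775 mm from the base axis. Payload 14.6 kg.
Tool frame: the origin (TCP) lies on the centre line of the jaws, within the pads' length; the fingertips stand 19 mm ahead of it and the grasp point (between the pads) is the TCP (bot.tip_reach is the distance from the TCP to the fingertips, in mm); y points along the fingers, x is the direction in which the jaws open and shut, and the axes are right-handed (so a half turn about y gives the same grasp; the last joint's range is limited). The gripper opens to 85 mm and grips with 20 to 120 N. Pads are 22 mm wide; open, the fingers measure 114 mm over their backs; the gripper's body (76 mm by 85 mm) begins 54 mm behind the grasp point. The pads swing forward as they close: fully open they stand 13 mm farther back than shut.
Start: joints at [1.138, 0.3, 1.521, -0, 1.321, -0.067], TCP at [196.73, 513.602, 250.281] pointing down, gripper open.
Joint ranges: [-3.03, 3.03], [-0.79, 2.21], [0.23, 2.52], [-1.04, 4.18], [0, 3.07], [-2.55, 2.55]. Speed limits (rad/s): [2.22, 2.22, 2.57, 3.14, 3.14, 3.14].

### API

Orientations are given as a unit quaternion [w, x, y, z].
In Python, from rig import bot gives the robot as it stands. Calls block until the motion is done:
- bot.move_to(position, orientation): joint-space move of the TCP to a pose.
- bot.servo_line(position, attitude=None, speed=150, until_force=None): straight line of the TCP; attitude=None keeps the orientation; speed is the mean speed in mm/s. With until_force (N) it stops when the force on the tool has changed by that much, and returns True; else False.
- bot.move_joints(angles): joint-space move.
- bot.move_gripper(opening, grip_force=None): finger opening in mm; grip_force is the grip in N (None keeps the last); returns when the fingers have stopped.
- bot.dwell(seconds).
- bot.ik(position, orientation): joint angles nearest the present ones, or None.
- bot.read_state(): the state.
- bot.read_camera(name): name is "side" or "top"; returns a dict with "image" (480x640x3 uint8, blue, green, red), "depth" (480x640 float32, mm along the optical axis (not along the pixel's ray), 0 where there is no reading), "fovy" (degrees; the focal length in pixels is half the picture's height over the tangent of half this angle, whatever the lens; pixels are square), "cx", "cy" (the principal point, pixels), "eye" and "attitude" of the camera in the world. Camera axes: x right, y down, z forward; pixel columns grow to the right and rows downward; lengths in mm; the calibration is good to about 2 mm. A picture is of the moment at which its call begins.
A pose or a line that the arm cannot do raises bot.MotionError and nothing moves.
- bot.finish_job(): hands the job in, once; it reports no verdict.
The state is a dict: "clock": time; "joint_positions": joint angles; "qvel": joint speeds; "effort": joint torques, N m; "ee_pos": TCP position; "tool_rot": TCP orientation; "ft_force": force on the tool from outside, world axes, zero at the start; "moment": the same for the moment, N m; "grip_width": finger opening in mm.
Only numpy, scipy, OpenCV 4.12 (cv2) and the standard library are available. Lean on these libraries where they do the work, as an engineer would, in place of code of your own. Each camera call takes 0.05 s, during which the arm holds its last target. There are 200 camera calls.

### The job

Clear up after soldering: stand each of the three good brass burner nozzles upright in the caddy, in the pocket whose liner has the colour of its collar. Leave the two burnt-out nozzles with the black barrels, the glass jar and the clip stand standing where they are.

Things in the scene. Friction and masses are not known exactly. Their poses are not given: they have to be found in the camera images.
- nozzle_red_mid (a point): good burner nozzle with the red collar: an upright turned part 62 mm high, a bright brass barrel (26 mm diameter, from 16 mm up to the top) above a red collar (38 mm diameter, the lowest 16 mm). It stands on its collar, loose, about 0.12 kg. The point is on its axis half-way up (31 mm above its foot), z up along the axis
- nozzle_blue_mid (a point): good burner nozzle with the blue collar: an upright turned part 62 mm high, a bright brass barrel (26 mm diameter, from 16 mm up to the top) above a blue collar (38 mm diameter, the lowest 16 mm). It stands on its collar, loose, about 0.12 kg. The point is on its axis half-way up (31 mm above its foot), z up along the axis
- nozzle_green_mid (a point): good burner nozzle with the green collar: an upright turned part 62 mm high, a bright brass barrel (26 mm diameter, from 16 mm up to the top) above a green collar (38 mm diameter, the lowest 16 mm). It stands on its collar, loose, about 0.12 kg. The point is on its axis half-way up (31 mm above its foot), z up along the axis
- burnt_red_mid (a point): burnt-out nozzle, a look-alike: same shape and size as the good ones and also with a red collar, but its barrel is sooty black, not brass. Stays where it stands. The point is on its axis, 31 mm above its foot
- burnt_blue_mid (a point): burnt-out nozzle, a look-alike: same shape and size as the good ones and also with a blue collar, but its barrel is sooty black, not brass. Stays where it stands. The point is on its axis, 31 mm above its foot
- liner_red: red square liner, 62 x 62 x 3 mm, fixed on the floor of one of three pockets (64 x 64 mm inside, 70 mm apart) of a fixed aluminium caddy (216 x 76 mm; walls 6 mm thick, top 18 mm above the bench). Origin: centre of its underside; its top is 3 mm above that, 6 mm above the bench. x axis along the row of pockets, y across it. Which colour is in which pocket varies
- liner_blue: blue square liner, 62 x 62 x 3 mm, fixed on the floor of one of three pockets (64 x 64 mm inside, 70 mm apart) of a fixed aluminium caddy (216 x 76 mm; walls 6 mm thick, top 18 mm above the bench). Origin: centre of its underside; its top is 3 mm above that, 6 mm above the bench. x axis along the row of pockets, y across it. Which colour is in which pocket varies
- liner_green: green square liner, 62 x 62 x 3 mm, fixed on the floor of one of three pockets (64 x 64 mm inside, 70 mm apart) of a fixed aluminium caddy (216 x 76 mm; walls 6 mm thick, top 18 mm above the bench). Origin: centre of its underside; its top is 3 mm above that, 6 mm above the bench. x axis along the row of pockets, y across it. Which colour is in which pocket varies
- jar_mid (a point): bystander: small clear glass jar with a white cap, 52 mm diameter, 75 mm high, loose on the bench; the point is on its axis, half-way up
- stand_mid (a point): bystander: black-footed steel clip stand (third hand), foot 64 mm diameter, 82 mm high with a ball and cross arm, standing loose on a fixed pale soldering block (170 x 110 x 30 mm, its middle within 30 mm of the stand's); the point is on its post, 45 mm above the underside of its foot
Not all that is in view belongs to the job. What is shaped like the part that bears nozzle_red_mid but pink, purple or turquoise is not meant.

How it is judged (in metres and radians):
At the end, for the whole second after the job is handed in: Each brass nozzle stands (tilt under 0.1 rad) at rest on the liner of its collar's colour, its axis within 16 mm of the liner's centre along both liner axes, its foot on the liner within 4 mm; burnt nozzles, jar and stand within 20 mm of their starts and upright within 0.15 rad (x of nozzle_red_mid in the frame of liner_red between -0.016 and 0.016 m and y of nozzle_red_mid in the frame of liner_red between -0.016 and 0.016 m and z of nozzle_red_mid in the frame of liner_red between 0.03 and 0.038 m and angle between each of nozzle_red_mid, nozzle_blue_mid, nozzle_green_mid's own z axis and vertical below 0.1 rad and linear speed of each of nozzle_red, nozzle_blue, nozzle_green below 0.02 m/s and x of nozzle_blue_mid in the frame of liner_blue between -0.016 and 0.016 m and y of nozzle_blue_mid in the frame of liner_blue between -0.016 and 0.016 m and z of nozzle_blue_mid in the frame of liner_blue between 0.03 and 0.038 m and x of nozzle_green_mid in the frame of liner_green between -0.016 and 0.016 m and y of nozzle_green_mid in the frame of liner_green between -0.016 and 0.016 m and z of nozzle_green_mid in the frame of liner_green between 0.03 and 0.038 m and distance of each of burnt_red_mid, burnt_blue_mid, jar_mid, stand_mid from where it was at the start of the episode below 0.02 m and angle between each of burnt_red_mid, burnt_blue_mid, jar_mid, stand_mid's own z axis and vertical below 0.15 rad); the robot touches nothing.
It fails at once if the burnt-out nozzle with the red collar is shoved more than 20 mm or knocked over (distance of burnt_red_mid from where it was at the start of the episode above 0.02 m or angle between burnt_red_mid's own z axis and vertical above 0.5 rad).
It fails at once if the burnt-out nozzle with the blue collar is shoved more than 20 mm or knocked over (distance of burnt_blue_mid from where it was at the start of the episode above 0.02 m or angle between burnt_blue_mid's own z axis and vertical above 0.5 rad).
It fails at once if the glass jar is shoved more than 20 mm or knocked over (distance of jar_mid from where it was at the start of the episode above 0.02 m or angle between jar_mid's own z axis and vertical above 0.5 rad).
It fails at once if the clip stand is shoved more than 20 mm or knocked over (distance of stand_mid from where it was at the start of the episode above 0.02 m or angle between stand_mid's own z axis and vertical above 0.5 rad).
It also fails if it takes over 77 s, if anything falls off the work surface, if the arm or the gripper's body presses on something with over 40 N, if the wrist force passes 120 N, or if a joint passes its speed limit or range.

## Working session

There is one attempt and no reset: what is moved stays moved. The work goes in short steps, each a Python script; the robot and the scene stay as the last script left them, time stands still between calls to the robot, and variables do not carry over. Pictures are saved under pics/ and viewed, about 12 in all and at most 16, crops included, and the job is handed in when it is done.

```bash
ls; mkdir -p pics
cat > h.py <<'E'
import numpy as np, cv2
from scipy.spatial.transform import Rotation as R
from rig import bot
def rot(q): return R.from_quat([q[1],q[2],q[3],q[0]]).as_matrix()
def cloud(c):
    f=240/np.tan(np.radians(c['fovy'])/2); d=c['depth']
    v,u=np.mgrid[0:480,0:640]
    P=np.stack([(u-c['cx'])/f*d,(v-c['cy'])/f*d,d],-1)
    W=P@rot(c['attitude']).T+np.array(c['eye']); W[d==0]=np.nan
    return W
E
python3 - <<'E'
from h import *
for n in('side','top'):
    c=bot.read_camera(n); cv2.imwrite(f'pics/{n}0.png',c['image'])
    np.savez(n+'0.npz',W=cloud(c),im=c['image'])
    print(n,c['fovy'],c['cx'],c['cy'],c['eye'],c['attitude'],(c['depth']==0).mean())
print(bot.read_state())
E
```

```text
pics
side 57.35011588599861 323.38358239054344 241.17339742197123 [ 468.86147966 -613.89345626  643.38410524] [-0.40631324  0.91246731 -0.04407565  0.01924277] 0.003932291666666666
top 48.48844443257613 317.53209539327065 237.48267047372255 [373.76016992  -1.38274204 901.52819163] [ 0.04824206 -0.69538857  0.71417622 -0.06371634] 0.004186197916666667
{'clock': 0.1, 'joint_positions': array([ 1.13838101e+00,  3.00416012e-01,  1.52150159e+00,  1.48938613e-05,
        1.32071231e+00, -6.66384739e-02]), 'qvel': array([-0.00034606, -0.00110662, -0.00020419, -0.00298514,  0.00034933,
       -0.00059234]), 'effort': array([ 2.06286910e-03, -5.44381106e+01, -3.62366402e+01, -1.35304558e-04,
        3.04164489e-03, -5.83327528e-05]), 'ee_pos': array([196.66268681, 513.4391053 , 249.78515462]), 'tool_rot': array([-0.58241433,  0.58278005,  0.4004069 , -0.40104275]), 'ft_force': array([-0.46363424,  0.4056518 ,  1.20733269]), 'moment': array([-0.04432712,  0.04981136,  0.00232821]), 'grip_width': 85.58216435622901}
```

View pics/top0.png

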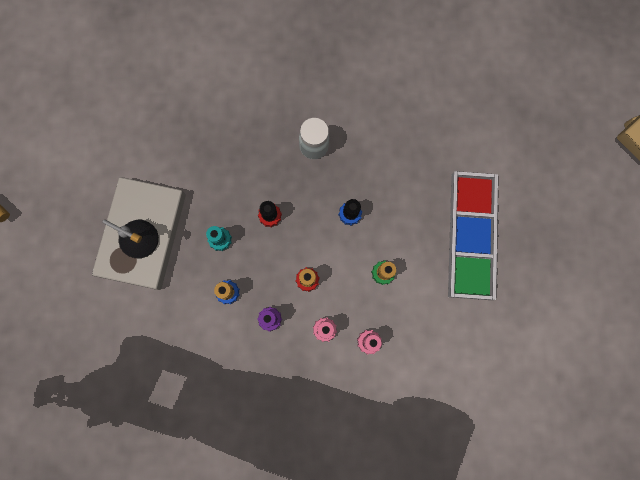

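View pics/side0.png

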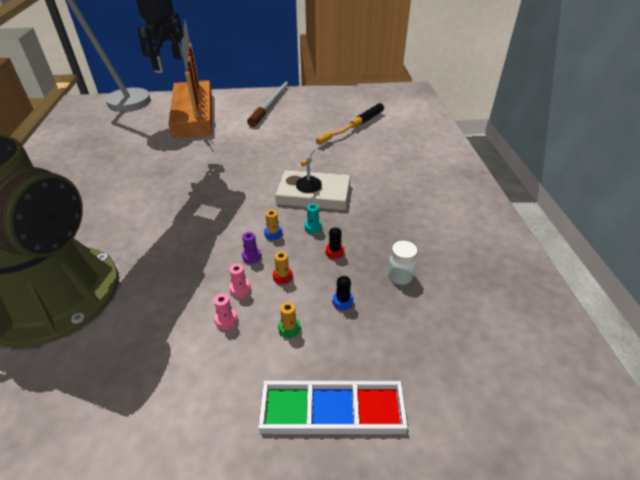

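Top view: the brass candidates are red collar (307,279), blue (226,291) and green (386,271). The look-alikes are burnt red (269,213), burnt blue (350,211), turquoise (218,238), purple (269,319) and pinks (325,329), (371,342). Pockets from top to bottom are red (474,195), blue (474,235) and green (474,276). Next I measure these in both views.

Run:
```python
from h import *
px={'top':dict(red=(307,279),blue=(226,291),green=(386,271),bred=(269,213),bblue=(350,211),turq=(218,238),purp=(269,319),pink1=(325,329),pink2=(371,342),jar=(314,135),stand=(138,240)),
'side':dict(red=(282,265),blue=(272,222),green=(289,318),bred=(335,242),bblue=(344,290),turq=(313,217),purp=(251,246),pink1=(239,280),pink2=(224,311),jar=(403,262))}
for n in px:
    D=np.load(n+'0.npz');W=D['W'];im=D['im']
    print(n,'bench z',np.nanmedian(W[300:330,420:440,2]))
    m=np.nan_to_num((W[...,2]>25)).astype(np.uint8)
    k,l=cv2.connectedComponents(m)
    for o,(u,v) in px[n].items():
        ids=l[v-6:v+7,u-6:u+7]; ids=ids[ids>0]
        if not len(ids): print(o,'none');continue
        i=np.bincount(ids).argmax(); P=W[l==i]; zt=np.percentile(P[:,2],97)
        T=P[P[:,2]>zt-5]; (c,r)=cv2.minEnclosingCircle(T[:,:2].astype(np.float32))
        print(o,len(P),'ztop %.1f'%zt,'c',np.round(c,1),'r %.1f'%r)
    h=cv2.cvtColor(im,cv2.COLOR_BGR2HSV)
    for o,(lo,hi) in dict(red=((0,150,80),(8,255,255)),blue=((100,120,60),(125,255,255)),green=((50,100,60),(80,255,255))).items():
        q=cv2.inRange(h,lo,hi); k,l,s,c=cv2.connectedComponentsWithStats(q)
        ok=[j for j in range(1,k) if 700<s[j,4]<3000 and (n=='top' or s[j,1]>300)]
        for j in ok:
            P=W[l==j];P=P[~np.isnan(P[:,0])]; (c,wh,a)=cv2.minAreaRect(P[:,:2].astype(np.float32))
            print('liner',o,np.round(c,1),np.round(wh,1),'ang %.1f'%a,'z %.1f'%np.median(P[:,2]), 'med',np.round(np.median(P[:,:2],0),1))
D=np.load('top0.npz')
cv2.imwrite('pics/crop0.png',cv2.resize(D['im'][190:360,190:420],None,fx=3,fy=3,interpolation=cv2.INTER_CUBIC))
```

```text
top bench z 0.33982300403926047
red 244 ztop 64.6 c [446.4  -3.3] r 12.8
blue 271 ztop 64.4 c [428.6 129.9] r 12.9
green 265 ztop 64.6 c [ 453.8 -131.8] r 12.9
bred 276 ztop 64.9 c [557.7  58.2] r 12.9
bblue 274 ztop 64.6 c [557.2 -78.9] r 13.1
turq 281 ztop 64.9 c [518.4 143.5] r 12.7
purp 252 ztop 64.9 c [382.8  60.7] r 12.9
pink1 236 ztop 64.8 c [362.9 -29.8] r 12.9
pink2 268 ztop 65.1 c [ 340.  -102.4] r 13.2
jar 931 ztop 77.4 c [681.4 -20.7] r 23.5
stand 6789 ztop 109.0 c [517.  274.1] r 30.6
liner red [ 584.3 -296.8] [60.3 60.6] ang 84.1 z 6.2 med [ 584.5 -296.8]
liner blue [ 515.3 -289.7] [59.8 62.3] ang 84.9 z 6.3 med [ 514.3 -289.7]
liner green [ 444.6 -283.3] [61.5 61.7] ang 84.3 z 6.5 med [ 444.2 -282.8]
side bench z -1.649821687102417
red 266 ztop 62.2 c [445.2  -4. ] r 13.3
blue 228 ztop 61.8 c [428.  130.4] r 14.0
green 336 ztop 62.0 c [ 453.7 -131.4] r 13.8
bred 239 ztop 61.8 c [557.4  57.5] r 13.3
bblue 299 ztop 62.2 c [557.1 -79.9] r 14.2
turq 215 ztop 61.5 c [517.8 142.1] r 14.0
purp 249 ztop 61.9 c [383.5  61.9] r 14.5
pink1 293 ztop 62.2 c [362. -30.] r 13.4
pink2 339 ztop 62.4 c [ 339.8 -102.1] r 13.7
jar 801 ztop 74.8 c [680.1 -20.8] r 24.3
liner red [ 584.1 -291.4] [58.2 61. ] ang 84.4 z 4.7 med [ 583.8 -293. ]
liner blue [ 514.  -284.7] [57.6 62.5] ang 84.1 z 4.8 med [ 513.9 -286.1]
liner green [ 443.5 -277.7] [57.4 61.9] ang 84.8 z 4.9 med [ 443.7 -279.2]
```

View pics/crop0.png

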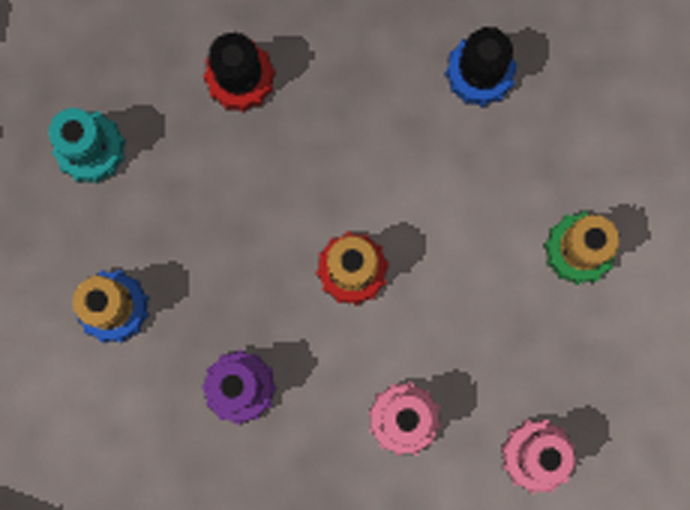

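The crop confirms the choice: brass with red, blue and green collars at (352,262), (97,300) and (595,238), with the black barrels at the top left alone. The two views agree within about 1.5 mm, tops are at 62–64 mm and liners at 5–6 mm. I'll place green first.

```bash
cat >> h.py <<'E'
def quat(a):
    c,s=np.cos(a),np.sin(a)
    q=R.from_matrix(np.array([[c,s,0],[0,0,-1],[-s,c,0]]).T).as_quat(); return [q[3],q[0],q[1],q[2]]
N=dict(red=(445.8,-3.6),blue=(428.3,130.1),green=(453.7,-131.6))
L=dict(red=(584.3,-296.0),blue=(514.8,-289.2),green=(444.3,-282.3))
A0=np.radians(84.3)
def best(p):
    J=[(np.abs(j).max() if j is not None else 9e9,a) for a in(A0,A0-np.pi) for j in[np.array(bot.ik(p,quat(a)))[[0,3,5]] if bot.ik(p,quat(a)) is not None else None]]
    return quat(min(J)[1])
def pick(k):
    x,y=N[k]; q=best([x,y,150]); bot.move_gripper(60,40)
    bot.move_to([x,y,150],q); bot.servo_line([x,y,42],speed=100)
    bot.move_gripper(15,40); print('grip',bot.read_state()['grip_width'])
    bot.servo_line([x,y,160],speed=100)
    s=bot.read_state(); print('lifted',s['grip_width'],s['ft_force'],s['clock'])
def place(k):
    x,y=L[k]; bot.servo_line([x,y,160],speed=150); bot.servo_line([x,y,58],speed=100)
    t=bot.servo_line([x,y,44],speed=25,until_force=5); print('touch',t,bot.read_state()['ee_pos'])
    bot.move_gripper(50); bot.servo_line([x,y,160],speed=100); print(bot.read_state()['clock'])
E
python3 - <<'E'
from h import *
print(rot(bot.read_state()['tool_rot']).round(2))
for k in N:
  for p in(N[k],L[k]):
    for z in (160,44): print(k,z,[None if j is None else np.round(j,2) for a in(A0,A0-np.pi) for j in[bot.ik([*p,z],quat(a))]])
pick('green')
c=bot.read_camera('side'); cv2.imwrite('pics/s1.png',c['image'])
E
```

```text
[[ 0.36 -0.   -0.93]
 [ 0.93 -0.    0.36]
 [-0.   -1.    0.  ]]
red 160 [array([-0.09,  0.17,  1.91, -0.  ,  1.06, -1.56]), array([-0.09,  0.17,  1.91, -0.  ,  1.06,  1.58])]
red 44 [array([-0.09,  0.38,  1.98, -0.  ,  0.78, -1.56]), array([-0.09,  0.38,  1.98, -0.  ,  0.78,  1.58])]
red 160 [array([-0.52,  0.61,  1.29, -0.  ,  1.24, -2.  ]), array([-0.52,  0.61,  1.29, -0.  ,  1.24,  1.15])]
red 44 [array([-0.52,  0.75,  1.35, -0.  ,  1.04, -2.  ]), array([-0.52,  0.75,  1.35, -0.  ,  1.04,  1.15])]
blue 160 [array([ 0.21,  0.18,  1.9 , -0.  ,  1.06, -1.26]), array([ 0.21,  0.18,  1.9 , -0.  ,  1.06,  1.88])]
blue 44 [array([ 0.21,  0.38,  1.97, -0.  ,  0.79, -1.26]), array([ 0.21,  0.38,  1.97, -0.  ,  0.79,  1.88])]
blue 160 [array([-0.57,  0.47,  1.5 , -0.  ,  1.17, -2.05]), array([-0.57,  0.47,  1.5 , -0.  ,  1.17,  1.1 ])]
blue 44 [array([-0.57,  0.63,  1.56, -0.  ,  0.95, -2.05]), array([-0.57,  0.63,  1.56, -0.  ,  0.95,  1.1 ])]
green 160 [array([-0.36,  0.23,  1.84, -0.  ,  1.08, -1.83]), array([-0.36,  0.23,  1.84, -0.  ,  1.08,  1.31])]
green 44 [array([-0.36,  0.42,  1.91, -0.  ,  0.81, -1.83]), array([-0.36,  0.42,  1.91, -0.  ,  0.81,  1.31])]
green 160 [array([-0.64,  0.34,  1.69, -0.  ,  1.11, -2.11]), array([-0.64,  0.34,  1.69, -0.  ,  1.11,  1.03])]
green 44 [array([-0.64,  0.52,  1.76, -0.  ,  0.87, -2.11]), array([-0.64,  0.52,  1.76, -0.  ,  0.87,  1.03])]
grip 25.37186384043378
lifted 24.843240736258277 [-0.6962169   0.29400094 -1.11085652] 5.9333
```

View pics/s1.png

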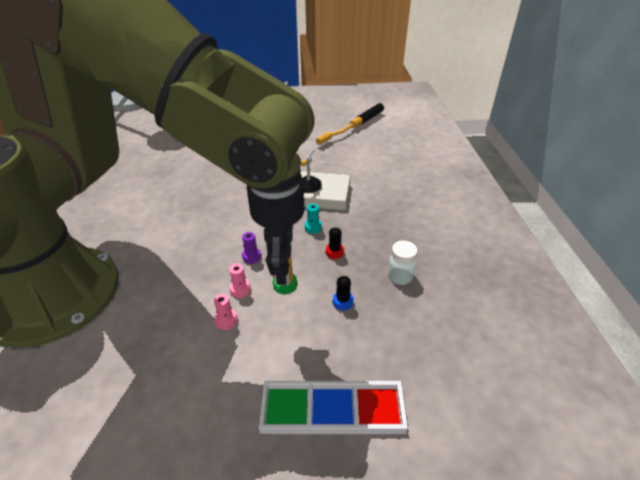

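The green nozzle is held upright at (285,275) and the neighbours are undisturbed. Placing it and looking.

Run:
```python
from h import *
place('green')
c=bot.read_camera('side'); cv2.imwrite('pics/s2.png',c['image'][200:,120:520])
```

```text
touch True [ 444.39162928 -282.39935255   48.06527504]
10.3917
```

View pics/s2.png

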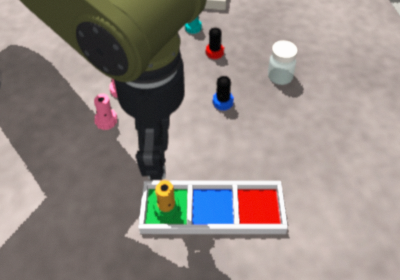

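The green nozzle stands in the green pocket at crop pixel (165,200), touching down at TCP z 48.1, as predicted. Blue and red go next, each checked by grip width.

Run:
```python
from h import *
for k in('blue','red'):
    pick(k)
    if bot.read_state()['grip_width']<22: print('MISSED');break
    place(k)
else:
    bot.servo_line([450,100,250])
c=bot.read_camera('side'); W=cloud(c);cv2.imwrite('pics/s3.png',c['image'])
t=bot.read_camera('top'); V=cloud(t);cv2.imwrite('pics/t3.png',t['image'])
for n,X in(('side',W),('top',V)):
  for k,p in {**L,'bred':(557.5,57.9),'bblue':(557.2,-79.4),'jar':(680.8,-20.8)}.items():
    P=X[(np.hypot(X[...,0]-p[0],X[...,1]-p[1])<32)&(X[...,2]>30)&(X[...,2]<85)]
    if len(P)<20: print(n,k,'hidden');continue
    zt=np.percentile(P[:,2],97);T=P[P[:,2]>zt-5]
    C,r=cv2.minEnclosingCircle(T[:,:2].astype(np.float32));print(n,k,np.round(np.subtract(C,p),1),'r %.1f z %.1f'%(r,zt))
```

```text
grip 25.262065938193373
lifted 25.41649875888444 [-1.03504802  0.77613261 -1.05846773] 15.65
touch True [ 514.93549371 -289.2826929    48.08595537]
21.9083
grip 25.30964063546857
lifted 25.25818489097393 [ 0.46694967 -0.35668464 -1.60100857] 26.275
touch True [ 584.43033951 -296.09898804   48.12377655]
31.8333
side red [-0.8 -1.8] r 13.7 z 68.4
side blue [-0.8 -1.9] r 12.9 z 68.3
side green [-0.2 -1.7] r 13.8 z 68.2
side bred [-1.7  0.5] r 13.9 z 62.0
side bblue [-2.2 -0.1] r 14.6 z 62.2
side jar [-0.1  0.5] r 24.7 z 74.9
top red [-0.7 -0.9] r 13.3 z 70.9
top blue [-0.4 -1.2] r 13.3 z 70.7
top green [-0.1 -1.3] r 12.9 z 70.7
top bred [-0.   0.2] r 12.9 z 64.0
top bblue [-0.7 -0.3] r 13.3 z 64.4
top jar [0.6 0.3] r 23.1 z 77.3
```

View pics/t3.png

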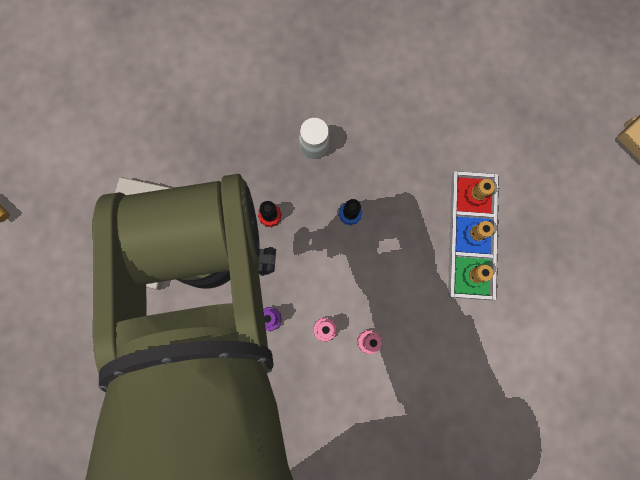

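View pics/s3.png

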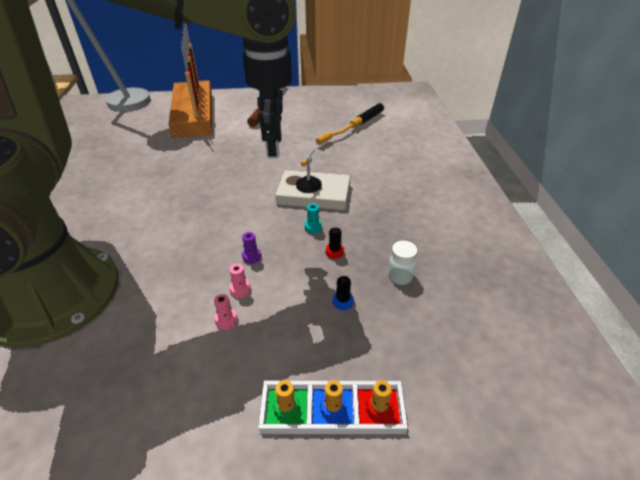

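All three stand in their pockets: side view green (286,397), blue (334,397) and red (381,397). They are within 2 mm of centre, and the bystanders are unmoved. Handing in.

```bash
python3 -c "
from rig import bot
print(bot.finish_job())"
```

```text
the job is handed in; nothing more can be done
None
```

All three brass nozzles (red, blue and green collars) stand in the caddy pockets of their own colour, and I handed the job in. The clock read about 32 s after the last placing, well under the 77 s limit.

- **Nozzles:** both cameras put all three within 2 mm of where I aimed, the measured liner centres. Their tops are at about 68 mm in the side view, which matches a 62 mm nozzle standing on a liner 6 mm above the bench. The final pictures show all three upright.
- **Bystanders:** the two burnt nozzles and the jar measured within about 2 mm of where they started.
- **Clip stand:** I checked this only by eye. In the last side view it stands at the same pixel as at the start; the arm hid it from the top camera.
- **Disagreements:** the top camera read 2–3 mm higher than the side camera throughout, consistent with a calibration offset. The side view put the liner centres about 3–5 mm off across the row, because the near wall hides their edge, so I relied mainly on the top view there.

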